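Seat the hold-down frame on the twin pins of the stub loading base

ROBOT

A 6-joint arm with a two-finger parallel gripper is mounted at the origin on a cart in front of the work surface, level with it; the furniture and walls round the work are solid. World frame = base frame: x ahead of the robot, y to its left, z up, the work surface at z = 0. Lengths are in m, angles in rad, forces in N, time in s.
With the tool pointing down it reaches from about 0.375 to 0.9 m from the base axis. Payload 3.1 kg.
Tool frame: the origin (TCP) lies on the front face of the gripper's body, between the roots of the fingers; the fingertips stand 70 mm ahead of it and the grasp point (between the pads) lies 51 mm ahead of it; z points along the fingers, y is the line along which they close (so a half turn about z gives the same grasp; the last joint's range is limited). The gripper opens to 87 mm and grips with 3 to 60 N. Pads are 19 mm wide; open, the fingers measure 117 mm over their backs; the gripper's body (75 mm by 190 mm) begins 51 mm behind the grasp point.
Start: joints at [-1.407, 0.527, 1.433, -0, 1.181, -0.178], TCP at [0.21, -0.589, 0.292] pointing down, gripper open.
Joint ranges: [-3.08, 3.08], [-0.75, 2.2], [0.22, 2.44], [-1.43, 4.57], [0, 2.65], [-2.85, 2.85]. Speed limits (rad/s): [2.79, 2.79, 3.14, 3.14, 3.14, 3.14].

INTERFACE

Orientations are given as a unit quaternion [x, y, z, w].
In Python, from rig import robot, cams, ticket gives the robot as it stands. The module is installed in compiled form; this text tells all that it offers.
- The arm moves only by the shell command python3 -m crank 'ROWS' [FORCE]. ROWS is JSON, a list of rows, each a list of 7 numbers: the shift along the tool's x, y, z in cm, then the turn, a rotation vector about the tool's x, y, z in rad, then the closure, from 0 (fully open) to 1 (shut). A call has 1 to 5 rows; each row shifts and turns the commanded pose from where the row before left it, along the tool's axes as they then stand; what a row does not reach is not made up. A row lasts 1/8 s, in which the tool goes at most 62.5 mm and 10.7 degrees, less where a joint would pass 70% of its speed; a pose out of reach is approached as far as the arm can. A call is refused whole if a number of a shift passes 6.25 or a number of a turn 0.188, either way. A call with a gripper value outside its range is refused whole. The fingers move at their own pace and stop on an object; FORCE is the grip in N (left out, the last holds). Time passes only in rows, so rows that do not move let the fingers close. It gives the time, the measured TCP pose, the force, the opening and the grip force at its end, in the units of the state.
- robot.get_obs(): the state, without advancing time (a new reading comes with each control period).
- cams.camera(name): name is "scene" or "top" or "wrist"; returns the picture (400x640x3 uint8, red, green, blue); there is no depth.
- cams.camera_info(name): a dict with "intrinsics" (3x3 intrinsics, pixels), "pose" (4x4, takes a point from camera to world coordinates). Camera axes: x right, y down, z forward; pixel columns grow to the right and rows downward; lengths in m; the calibration is good to about 2 mm. The wrist camera is an equidistant fisheye: a pixel r from the principal point sees the ray r / f radians off the axis. A picture is of the moment at which its call begins: read the wrist's pose just before it. camera_info takes no time and is no camera call; for the wrist camera it gives the pose at the moment of the call.
- ticket.hand_in(): hands the job in; it is judged then, once.
The state is a dict: "time": time; "q": joint angles; "joint_velocities": joint speeds; "joint_torque": joint torques, N m; "position": TCP position; "tool_rot": TCP orientation; "ft_force": force on the tool from outside, world axes, zero at the start; "moment": the same for the moment, N m; "grip_width": finger opening in m; "grip_force": force on a finger pad.
Only numpy, scipy, OpenCV 4.12 (cv2) and the standard library are available. Lean on these libraries where they do the work, as an engineer would, in place of code of your own. Each camera call takes 0.05 s, during which the arm holds its last target. There are 200 camera calls.

TASK

Take the long dark grey hold-down frame by its bridge handle and hang it on the two upright pins of the black stub loading base, one pin through each round end hole, lowered until it lies flat on the base before you let go. The shorter frame does not fit these pins: leave it where it lies.

Things in the scene. Friction and masses are not known exactly. Their poses are not given: they have to be found in the camera images.
- long_frame: The long frame: dark grey metal plate 80 (x) x 194 (y) x 8 mm, about 0.28 kg. Origin: centre of its underside, z up. 28 mm through holes at x = 0, y = +-75 mm; between them a 48 x 86 mm window bridged by a handle bar along y: 14 mm wide (x), 116 mm long, 32 to 44 mm above the underside, on end legs. Pinch mid-bar from above, closing along x. Same after a half turn.
- short_frame: The short frame, a bystander: like the long one (80 mm wide, 8 mm thick, 28 mm holes, bar 44 mm high) but only 144 mm long (y), holes at y = +-50 mm, bar 66 mm long. Origin: centre of its underside, y along its length. Too short for the pins; it stays where it lies.
- pin_base: Black slab 90 (x) x 200 (y) x 14 mm, fixed. Origin: centre of its underside, z up. Two upright 12 mm steel pins at x = 0, y = +-75 mm rise to 54 mm above the origin, the last 13 mm tapering to 3 mm. Between them two white stubs, 26 mm wide, 11 mm high, fixed on the slab at y = +-17 mm, which the frame's window clears. The seated frame's underside lies on the slab's top, 14 mm above the origin.
Things that resemble listed ones, but are neither listed nor needed, are in the scene too. Leave any blue look-alike of the long_frame alone.

How it is judged:
By the outcome, as a careful person would: the job done as asked, in the order asked, and still so for the second after the job is handed in, with the robot touching nothing.
It also fails if it takes over 43 s, if anything falls off the work surface, if the arm or the gripper's body presses on something with over 40 N, if the wrist force passes 120 N, or if a joint passes its speed limit or range.

## Working session

There is one attempt and no reset: what is moved stays moved. The work goes in short steps, Python scripts to look and compute and a shell command to move; the robot and the scene stay as the last step left them, time stands still between calls to the robot, and variables do not carry over. Pictures are saved under pics/ and viewed, at most 10 in all, crops included, and the job is handed in when it is done.

```bash
mkdir -p pics; python3 - <<'E'
from rig import robot,cams
import cv2,numpy as np
np.set_printoptions(precision=4,suppress=True)
for n in("scene","top"):
    im=cams.camera(n);cv2.imwrite(f"pics/{n}0.png",im[:,:,::-1]);i=cams.camera_info(n);print(n,np.array(i["intrinsics"]),np.array(i["pose"]))
print(cams.camera_info("wrist"))
print(robot.get_obs())
E
```

```text
scene [[498.8064   0.     318.162 ]
 [  0.     498.8064 201.7049]
 [  0.       0.       1.    ]] [[-0.7619 -0.4828  0.4318  0.1488]
 [-0.6477  0.5599 -0.5167  0.5943]
 [ 0.0078 -0.6734 -0.7393  0.8237]
 [ 0.      0.      0.      1.    ]]
top [[411.6893   0.     315.2068]
 [  0.     411.6893 196.2674]
 [  0.       0.       1.    ]] [[ 0.0127 -0.9949  0.1001  0.4879]
 [-0.9993 -0.0161 -0.0323  0.0648]
 [ 0.0337 -0.0997 -0.9944  0.9866]
 [ 0.      0.      0.      1.    ]]
{'intrinsics': array([[309.7069,   0.    , 320.6667],
       [  0.    , 309.7069, 205.3894],
       [  0.    ,   0.    ,   1.    ]]), 'pose': array([[ 0.336 , -0.9058, -0.2582,  0.2815],
       [-0.9419, -0.3235, -0.0907, -0.5632],
       [-0.0014,  0.2737, -0.9618,  0.3839],
       [ 0.    ,  0.    ,  0.    ,  1.    ]])}
{'time': 0.1, 'q': array([-1.4075,  0.5284,  1.4337, -0.    ,  1.1814, -0.1785]), 'joint_velocities': array([-0.0007, -0.0012, -0.0042,  0.0003,  0.0024,  0.0003]), 'joint_torque': array([ -0.0015, -44.0989, -17.715 ,   0.0635,   0.0534,  -0.    ]), 'position': array([ 0.2094, -0.5883,  0.2914]), 'tool_rot': array([ 0.9854,  0.1701, -0.    , -0.0009]), 'ft_force': array([ 0.3964,  0.9896, -0.6901]), 'moment': array([-0.0194, -0.028 , -0.0013]), 'grip_force': 0.0, 'grip_width': 0.08712941328281906}
```

View pics/top0.png

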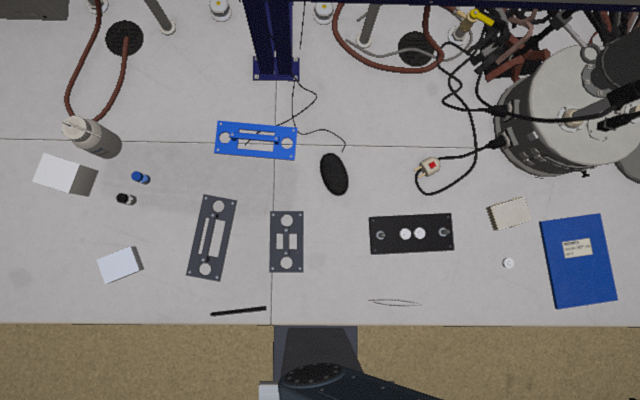

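View pics/scene0.png

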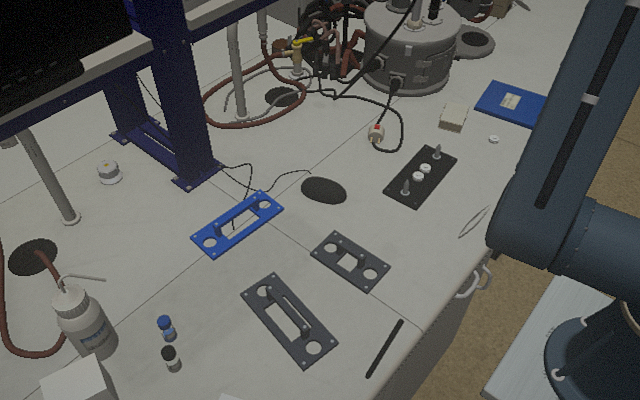

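The top view shows the long frame at about (211,237), with holes near (218,206) and (205,269). The short frame is at (286,241), the blue look-alike at (256,140), and the base at (411,233) with pins near (380,235) and (446,232). The scene view agrees. Next I rectify the planes and measure.

```bash
cat > h.py <<'E'
import numpy as np,cv2
from rig import robot,cams
np.set_printoptions(precision=4,suppress=True)
def ray_plane(n,uv,z):
    i=cams.camera_info(n);K=np.array(i["intrinsics"]);P=np.array(i["pose"])
    d=P[:3,:3]@np.linalg.inv(K)@np.array([*uv,1.]);return P[:3,3]+d*(z-P[2,3])/d[2]
def proj(n,X):
    i=cams.camera_info(n);K=np.array(i["intrinsics"]);P=np.linalg.inv(np.array(i["pose"]))
    c=P[:3,:3]@np.array(X)+P[:3,3];return (K@(c/c[2]))[:2]
def rect(n,im,z,cx,cy,half=.13,s=.0005):
    # rectified: row down = -x, col right = -y
    N=int(2*half/s);c=[(cx+half,cy+half),(cx+half,cy-half),(cx-half,cy-half),(cx-half,cy+half)]
    src=np.float32([proj(n,(*q,z)) for q in c]);dst=np.float32([[0,0],[N,0],[N,N],[0,N]])
    return cv2.warpPerspective(im,cv2.getPerspectiveTransform(src,dst),(N,N),flags=cv2.INTER_CUBIC)
E
python3 - <<'E'
from h import *
im=cv2.imread("pics/top0.png");out=[]
for nm,c,z in(("frame",(211,237),.008),("base",(411,233),.014)):
    x,y,_=ray_plane("top",c,z);r=rect("top",im,z,x,y);out.append(r)
    g=cv2.GaussianBlur(cv2.cvtColor(r,cv2.COLOR_BGR2GRAY),(5,5),0)
    t,m=cv2.threshold(g,0,255,cv2.THRESH_BINARY_INV+cv2.THRESH_OTSU)
    cs,h=cv2.findContours(m,cv2.RETR_CCOMP,cv2.CHAIN_APPROX_NONE)
    w=lambda p:(np.array([x+.13-p[1]*.0005,y+.13-p[0]*.0005]))
    print(nm,t,(x,y))
    for k,q in enumerate(cs):
        if cv2.contourArea(q)>300:
            b=cv2.minAreaRect(q);print("hole" if h[0][k][3]>=0 else "outer",w(b[0]),np.array(b[1])*.5,b[2])
cv2.imwrite("pics/r0.png",cv2.resize(np.hstack(out),(800,400)))
E
```

```text
frame 116.0 (np.float64(0.48640517651408266), np.float64(0.27645581200271885))
outer [0.4863 0.2756] [ 82.0191 193.975 ] 9.898260116577148
hole [0.4128 0.2881] [27.5772 26.5165] 45.0
hole [0.4846 0.2636] [24.4039 87.1194] 10.036901473999023
hole [0.49   0.2945] [ 9.215  86.7465] 9.977712631225586
hole [0.5598 0.2626] [26.163  27.2236] 45.0
base 105.0 (np.float64(0.501882063979394), np.float64(-0.1953494980644383))
outer [ 0.5014 -0.1951] [ 89.8871 200.3278] 86.42366790771484
hole [ 0.4966 -0.1197] [20.5762 16.8107] 87.95458984375
hole [ 0.5005 -0.1809] [28.2 27.3] 36.86989974975586
hole [ 0.506 -0.269] [21.0936 16.3173] 83.8844985961914
hole [ 0.5028 -0.2152] [28.2843 27.2236] 45.0
outer [ 0.6124 -0.2606] [ 39.  110.5] 90.0
```

View pics/r0.png

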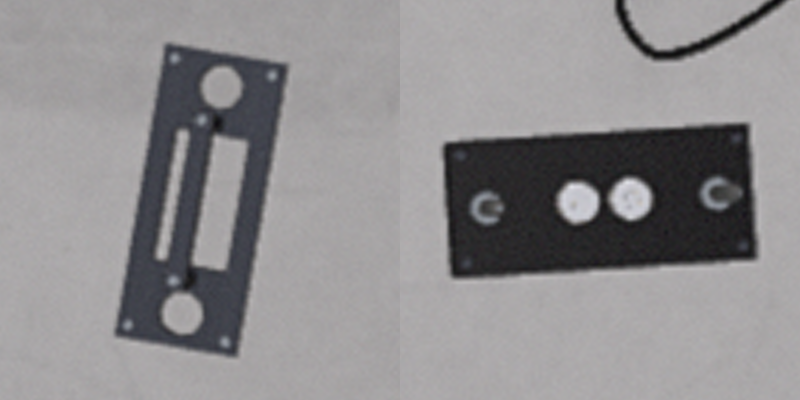

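Sizes match: frame 82x194, base 90x200, holes 149 mm apart.
- **Frame:** centre (0.4863, 0.2755), long axis at -9.9°.
- **Base:** centre (0.5014, -0.1951), long axis at -86.4°.

The last joint's range means grasping at yaw 170.1° and placing at 93.6°. I'll translate first, then turn.

```bash
cat > go.py <<'E'
import sys
from h import *
from scipy.spatial.transform import Rotation as R
x,y,z,yaw=map(float,sys.argv[1:5])
o=robot.get_obs();r=R.from_quat(o["tool_rot"])
T=R.from_euler("z",yaw,degrees=True)*R.from_euler("x",180,degrees=True)
print("t",round(o["time"],2),"pos",o["position"],"q",o["q"],"F",o["ft_force"],"grip",o["grip_width"],o["grip_force"])
print("shift cm",r.inv().apply(np.array([x,y,z])-o["position"])*100,"turn",(r.inv()*T).as_rotvec(),"shift after turn",T.inv().apply(np.array([x,y,z])-o["position"])*100)
E
python3 -m crank '[[4.4,-4,0,0,0,0,0],[4.4,-4,0,0,0,0,0],[4.4,-4,0,0,0,0,0],[4.4,-4,0,0,0,0,0],[4.4,-4,0,0,0,0,0]]'
python3 -m crank '[[4.4,-4,0,0,0,0,0],[4.4,-4,0,0,0,0,0],[4.4,-4,0,0,0,0,0],[4.4,-4,0,0,0,0,0],[0,0,0,0,0,0,0]]'
python3 go.py .4863 .2755 .2 170.1
```

```text
time: 0.72
position: [0.3503, -0.3248, 0.292]
tool_rot: [0.985, 0.17, 0.0, -0.0]
ft_force: [0.7, 0.3, -0.2]
grip_width: 0.0871
grip_force: 0.0
time: 1.35
position: [0.4627, -0.1131, 0.292]
tool_rot: [0.985, 0.174, -0.0, -0.001]
ft_force: [-0.7, 0.1, -0.8]
grip_width: 0.087
grip_force: 0.0
t 1.35 pos [ 0.4627 -0.1131  0.292 ] q [-0.4753  0.3291  1.7948  0.0009  1.0185  0.7461] F [-0.6897  0.1024 -0.8315] grip 0.08703433843243515 0.0
shift cm [ 15.5013 -35.705    9.2408] turn [-0.0004 -0.0015 -2.6199] shift after turn [ 4.3605 38.6892  9.2012]
```

```bash

python3 -m crank '[[2.2,-5.1,0,0,0,0,0],[2.2,-5.1,0,0,0,0,0],[2.2,-5.1,0,0,0,0,0],[2.2,-5.1,0,0,0,0,0],[2.2,-5.1,0,0,0,0,0]]' >/dev/null
python3 -m crank '[[2.2,-5.1,0,0,0,0,0],[2.2,-5.1,0,0,0,0,0],[0,0,0,0,0,-0.18,0],[0,0,0,0,0,-0.18,0],[0,0,0,0,0,-0.18,0]]'>/dev/null
python3 -m crank '[[0,0,0,0,0,-0.18,0],[0,0,0,0,0,-0.18,0],[0,0,0,0,0,-0.18,0],[0,0,0,0,0,-0.18,0],[0,0,0,0,0,-0.18,0]]'>/dev/null
python3 -m crank '[[0,0,0,0,0,-0.18,0],[0,0,0,0,0,-0.18,0],[0,0,0,0,0,-0.18,0],[0,0,0,0,0,-0.18,0],[0,0,0,0,0,-0.18,0]]'
python3 go.py .4863 .2755 .2 170.1
```

```text
time: 3.85
position: [0.4878, 0.2696, 0.2918]
tool_rot: [0.226, 0.974, -0.0, -0.0]
ft_force: [0.5, -0.4, 0.1]
grip_width: 0.087
grip_force: 0.0
t 3.85 pos [0.4878 0.2696 0.2918] q [ 0.3046  0.4373  1.604  -0.0006  1.1013 -0.8106] F [ 0.5056 -0.4046  0.06  ] grip 0.08697336265245015 0.0
shift cm [0.3896 0.4757 9.1843] turn [-0.001  -0.0005 -0.2826] shift after turn [0.2474 0.5572 9.1847]
```

```bash

python3 -m crank '[[0.1,0.3,3,0,0,-0.14,0],[0.15,0.26,3,0,0,-0.14,0],[0,0,3.1,0,0,0,0],[0,0,0,0,0,0,0]]'>/dev/null
python3 go.py .4863 .2755 .088 170.1
python3 - <<'E'
from h import *
i=cams.camera_info("wrist");im=cams.camera("wrist")[:,:,::-1].copy();o=robot.get_obs()
K=np.array(i["intrinsics"]);D=np.zeros(4)
P=np.linalg.inv(i["pose"])
# predicted bar top ends & holes
c,s=np.cos(np.radians(-9.9)),np.sin(np.radians(-9.9))
for l,zz,col in((-.058,.044,(0,0,255)),(.058,.044,(0,0,255)),(-.075,.008,(0,255,0)),(.075,.008,(0,255,0))):
    X=np.array([.4863+l*c,.2755+l*s,zz]);q=P[:3,:3]@X+P[:3,3];th=np.arctan2(np.hypot(*q[:2]),q[2]);d=q[:2]/np.hypot(*q[:2])
    u=K[:2,2]+K[0,0]*th*d;print(u);cv2.drawMarker(im,tuple(int(v) for v in u),col,0,12,1)
cv2.imwrite("pics/w0.png",im)
E
```

```text
t 4.35 pos [0.4861 0.2754 0.1989] q [ 0.3156  0.5682  1.683  -0.0004  0.8969 -1.0737] F [-0.1635 -0.9138  0.1399] grip 0.0869627519009143 0.0
shift cm [-0.0805  0.0502 11.0924] turn [-0.0034 -0.0056 -0.0084] shift after turn [-0.019   0.0123 11.0928]
[320.5581 140.4663]
[321.5431 272.1666]
[320.5823 119.4693]
[321.6934 270.3593]
```

View pics/w0.png

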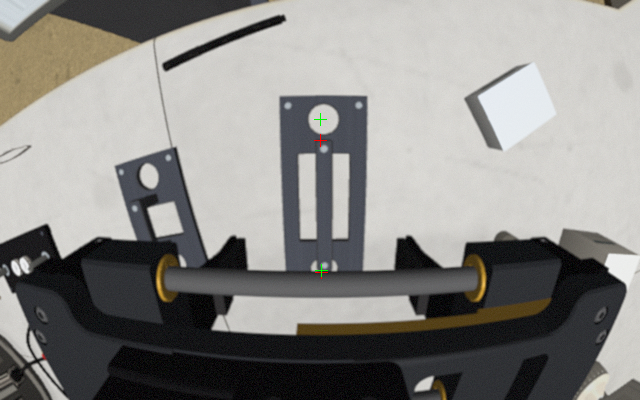

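The wrist picture shows the frame centred between the fingers. Its hole is at (323,119) against a predicted (321,119), about 2 mm off. I descend and grip.

```bash

python3 -m crank '[[0,0,3.5,0,0,-0.008,0],[0,0,3.5,0,0,0,0],[0,0,2.5,0,0,0,0],[0,0,1.5,0,0,0,0],[0,0,0,0,0,0,0]]' 35 >/dev/null
python3 go.py .4863 .2755 .089 170.1
python3 -m crank '[[0,0,0,0,0,0,0.7],[0,0,0,0,0,0,1],[0,0,0,0,0,0,1],[0,0,0,0,0,0,1],[0,0,0,0,0,0,1]]' 35
python3 -m crank '[[0,0,0,0,0,0,1],[0,0,0,0,0,0,1],[0,0,0,0,0,0,1]]' 35
```

```text
t 5.03 pos [0.4876 0.2769 0.0913] q [ 0.3173  0.7456  1.734  -0.0001  0.6621 -1.0813] F [-0.3288  0.3166 -0.3394] grip 0.0871848857680474 0.0
shift cm [ 0.0995 -0.163   0.2313] turn [-0.0001 -0.0001  0.0007] shift after turn [ 0.0994 -0.1631  0.2312]
time: 5.65
position: [0.4872, 0.2772, 0.0914]
tool_rot: [0.086, 0.996, 0.0, 0.0]
ft_force: [-0.1, 0.3, -0.4]
grip_width: 0.0447
grip_force: 0.0
time: 6.02
position: [0.4872, 0.2771, 0.0912]
tool_rot: [0.086, 0.996, -0.0, -0.0]
ft_force: [-1.0, 0.6, -0.3]
grip_width: 0.0153
grip_force: 0.0
```

```bash

python3 -m crank '[[0,0,0,0,0,0,1],[0,0,0,0,0,0,1],[0,0,-1,0,0,0,1],[0,0,-2,0,0,0,1],[0,0,-3,0,0,0,1]]' 35
python3 -m crank '[[0,0,-3,0,0,0,1],[0,0,-2,0,0,0,1],[0,0,0,0,0,0,1],[0,0,0,0,0,0,1]]' 35
python3 go.py .5014 -.1951 .2 93.6
python3 - <<'E'
from h import *
im=cams.camera("scene")[:,:,::-1];cv2.imwrite("pics/s1.png",im)
E
```

```text
time: 6.65
position: [0.4863, 0.2768, 0.1513]
tool_rot: [0.086, 0.996, -0.001, -0.001]
ft_force: [-0.4, 0.6, -2.5]
grip_width: 0.0134
grip_force: 35.0
time: 7.15
position: [0.4865, 0.2769, 0.2006]
tool_rot: [0.086, 0.996, -0.0, -0.001]
ft_force: [-0.7, 0.7, -2.5]
grip_width: 0.0139
grip_force: 35.0
t 7.15 pos [0.4865 0.2769 0.2006] q [ 0.3179  0.5655  1.6819 -0.      0.8958 -1.0812] F [-0.7115  0.7449 -2.5446] grip 0.013900642479712842 34.999248180538416
shift cm [ -9.5382 -46.2509   0.0876] turn [-0.0017 -0.0007  1.3362] shift after turn [-47.2012  -1.4728   0.0645]
```

View pics/s1.png

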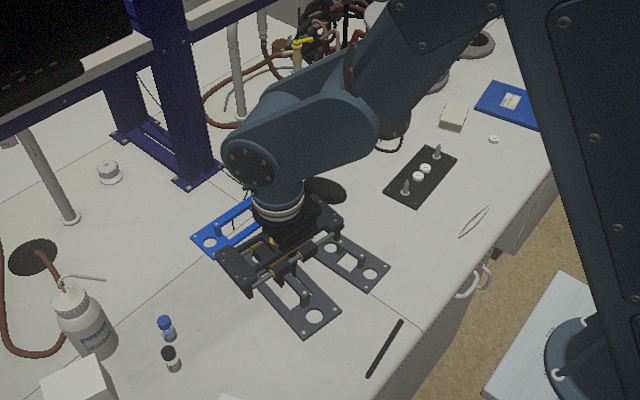

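The frame is held, with its underside at about 0.11 m. I carry it to the base and turn.

```bash

python3 -m crank '[[-0.4,-2,0,0,0,0,1],[-0.9,-4.3,0,0,0,0,1],[-0.9,-4.3,0,0,0,0,1],[-0.9,-4.3,0,0,0,0,1],[-0.9,-4.3,0,0,0,0,1]]' >/dev/null
python3 -m crank '[[-0.9,-4.3,0,0,0,0,1],[-0.9,-4.3,0,0,0,0,1],[-0.9,-4.3,0,0,0,0,1],[-0.9,-4.3,0,0,0,0,1],[-0.9,-4.3,0,0,0,0,1]]' >/dev/null
python3 -m crank '[[-0.9,-4.3,0,0,0,0,1],[-0.4,-2,0,0,0,0.06,1],[0,0,0,0,0,0.13,1],[0,0,0,0,0,0.13,1],[0,0,0,0,0,0.13,1]]' >/dev/null
python3 -m crank '[[0,0,0,0,0,0.13,1],[0,0,0,0,0,0.13,1],[0,0,0,0,0,0.13,1],[0,0,0,0,0,0.13,1],[0,0,0,0,0,0.13,1]]' >/dev/null
python3 -m crank '[[0,0,0,0,0,0.13,1],[0,0,0,0,0,0.1,1],[0,0,0,0,0,0,1],[0,0,0,0,0,0,1]]'
python3 go.py .5014 -.1951 .15 93.6
```

```text
time: 10.2
position: [0.5029, -0.2024, 0.2009]
tool_rot: [0.682, 0.731, -0.0, -0.001]
ft_force: [-0.5, 0.7, -1.8]
grip_width: 0.014
grip_force: 35.0
t 10.2 pos [ 0.5029 -0.2024  0.2009] q [-0.5889  0.5462  1.7262 -0.      0.8704 -0.6589] F [-0.5235  0.7228 -1.7748] grip 0.013951224903797726 34.999088840559125
shift cm [ 0.7384 -0.0972  5.0939] turn [-0.001  -0.0007  0.0072] shift after turn [ 0.7414 -0.1075  5.0932]
```

```bash

python3 -m crank '[[0.4,-0.05,1,0,0,0.007,1],[0.34,-0.05,1.5,0,0,0,1],[0,0,1,0,0,0,1],[0,0,0,0,0,0,1],[0,0,0,0,0,0,1]]' >/dev/null
python3 go.py .5014 -.1951 .105 93.6
cat > look.py <<'E'
import sys
from h import *
i=cams.camera_info("wrist");im=cams.camera("wrist")[:,:,::-1].copy();o=robot.get_obs()
K=np.array(i["intrinsics"]);P=np.linalg.inv(i["pose"])
from scipy.spatial.transform import Rotation as R
def pr(X):
    q=P[:3,:3]@X+P[:3,3];h=np.hypot(*q[:2]);return K[:2,2]+K[0,0]*np.arctan2(h,q[2])*q[:2]/h
r=R.from_quat(o["tool_rot"]);a=np.radians(-86.4);u=np.array([np.cos(a),np.sin(a),0])
B=np.array([.5014,-.1951,0])
for l in(-.075,.075):
    for z,c in((.054,(0,0,255)),(.014,(0,255,0))):cv2.drawMarker(im,tuple(int(v) for v in pr(B+l*u+[0,0,z])),c,0,10,1)
    for z in (.0913-.008,):
        t=np.linspace(0,6.283,40);pts=np.array([pr(o["position"]+r.apply([l+.014*np.cos(k),.014*np.sin(k),z])) for k in t])
        cv2.polylines(im,[pts.astype(np.int32)],True,(255,255,0),1)
cv2.imwrite(sys.argv[1],cv2.resize(im[60:310,160:480],(800,600) if 0 else (768,600),interpolation=cv2.INTER_CUBIC))
E
python3 look.py pics/w1.png
```

```text
t 10.82 pos [ 0.5022 -0.1956  0.1662] q [-0.5788  0.5989  1.7587 -0.      0.7838 -0.6409] F [ 1.0599  0.8121 -2.6784] grip 0.01382345261200742 34.99897710978985
shift cm [ 0.0514 -0.0739  6.1165] turn [ 0.0002  0.0002 -0.0008] shift after turn [ 0.0504 -0.0728  6.1166]
```

View pics/w1.png

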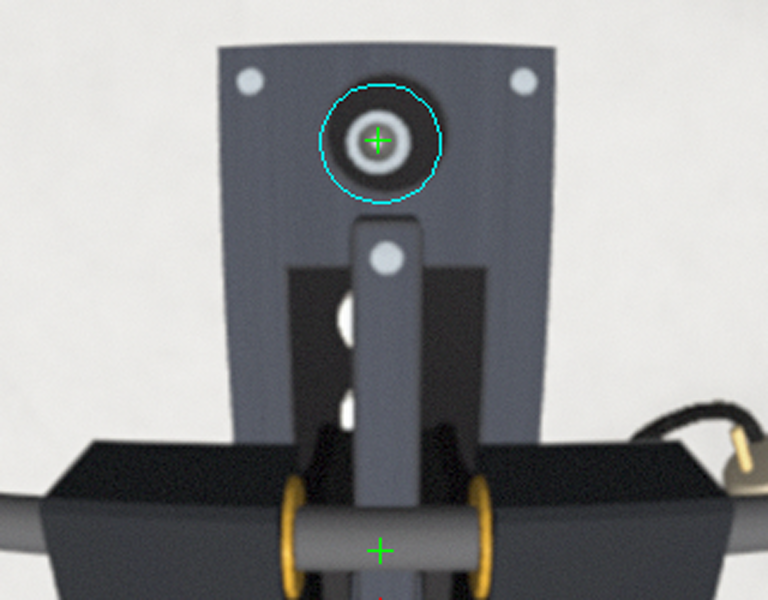

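The pin lands exactly on its predicted mark. The frame sits about 2 mm toward tool +x and 1.6 mm toward +y in the grip, so I correct for that and lower.

```bash

python3 -m crank '[[-0.15,-0.23,0,0,0,0,1],[0,0,1,0,0,0,1],[0,0,1,0,0,0,1],[0,0,1,0,0,0,1],[0,0,0,0,0,0,1]]'
python3 -m crank '[[0,0,0.8,0,0,0,1],[0,0,0.8,0,0,0,1],[0,0,0.8,0,0,0,1],[0,0,0.3,0,0,0,1],[0,0,0,0,0,0,1]]'
python3 go.py .5014 -.1951 .105 93.6
python3 look.py pics/w2.png
```

```text
time: 11.5
position: [0.4991, -0.1966, 0.135]
tool_rot: [0.685, 0.729, -0.0, -0.001]
ft_force: [0.2, -0.3, -3.2]
grip_width: 0.0132
grip_force: 35.0
time: 12.12
position: [0.4996, -0.197, 0.1089]
tool_rot: [0.685, 0.729, -0.0, -0.0]
ft_force: [-0.1, -0.2, -3.6]
grip_width: 0.0133
grip_force: 35.0
t 12.12 pos [ 0.4996 -0.197   0.1089] q [-0.5837  0.6974  1.7896  0.      0.6551 -0.6457] F [-0.1066 -0.1703 -3.5849] grip 0.013273830313202393 34.999229460954666
shift cm [0.1749 0.1881 0.3949] turn [-0.0004 -0.0003 -0.0008] shift after turn [0.1748 0.188  0.3949]
```

View pics/w2.png

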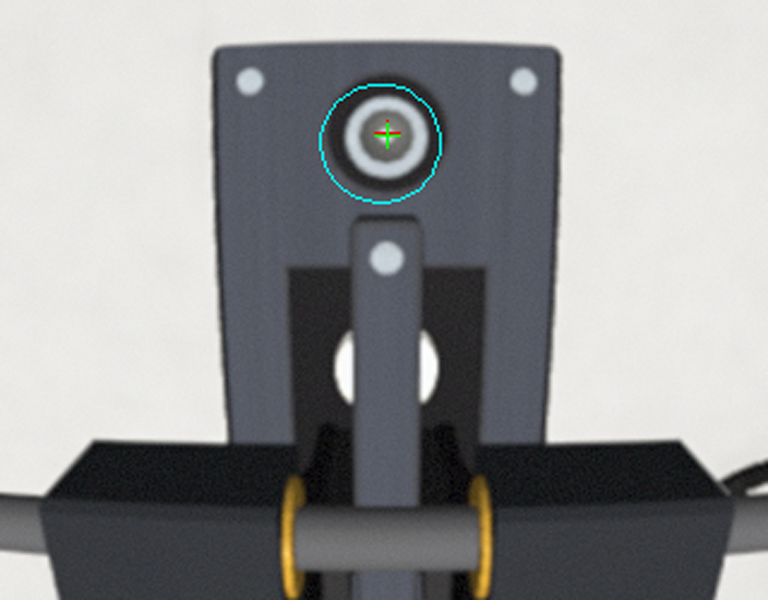

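The pin is centred in the hole at (387,134). Now lowering slowly to contact.

```bash

python3 -m crank '[[0,0,0.1,0,0,0,1],[0,0,0.1,0,0,0,1],[0,0,0.1,0,0,0,1],[0,0,0,0,0,0,1],[0,0,0,0,0,0,1]]'
python3 -m crank '[[0,0,0.1,0,0,0,1],[0,0,0,0,0,0,1],[0,0,0,0,0,0,1]]'
python3 -c "
from h import *;o=robot.get_obs();print(o['position'],o['ft_force'],o['moment'])"
```

```text
time: 12.8
position: [0.4997, -0.197, 0.1062]
tool_rot: [0.685, 0.729, 0.0, 0.0]
ft_force: [0.1, 0.4, -3.0]
grip_width: 0.0136
grip_force: 35.0
time: 13.18
position: [0.4997, -0.197, 0.1052]
tool_rot: [0.685, 0.729, 0.0, -0.0]
ft_force: [0.5, 1.1, -2.5]
grip_width: 0.0138
grip_force: 35.0
[ 0.4997 -0.197   0.1052] [ 0.4576  1.0618 -2.4618] [-0.0199 -0.1001 -0.0042]
```

```bash

for k in 1 2; do python3 -m crank '[[0,0,0.05,0,0,0,1],[0,0,0,0,0,0,1],[0,0,0,0,0,0,1]]' | egrep 'posi|ft_'; done
```

```text
position: [0.4997, -0.197, 0.1052]
ft_force: [-0.5, 1.0, 4.9]
position: [0.4997, -0.197, 0.1052]
ft_force: [-2.4, 1.8, 8.9]
```

Contact: the z force rose from -2.5 to +8.9 N. I press slightly more, check the moment, then release.

```bash

python3 -m crank '[[0,0,0.05,0,0,0,1],[0,0,0,0,0,0,1],[0,0,0,0,0,0,1]]' | egrep 'posi|ft_'
python3 -c "
from h import *;o=robot.get_obs();print(o['moment'])
cv2.imwrite('pics/s2.png',cams.camera('scene')[:,:,::-1])"
python3 -m crank '[[0,0,0,0,0,0,0.8],[0,0,0,0,0,0,0.6],[0,0,0,0,0,0,0.3],[0,0,0,0,0,0,0],[0,0,0,0,0,0,0]]'
python3 -m crank '[[0,0,0,0,0,0,0],[0,0,0,0,0,0,0],[0,0,0,0,0,0,0],[0,0,0,0,0,0,0],[0,0,0,0,0,0,0]]'
```

```text
position: [0.4997, -0.197, 0.1051]
ft_force: [-3.2, 1.6, 11.7]
[ 0.1929  0.3524 -0.003 ]
time: 14.98
position: [0.4997, -0.197, 0.1036]
tool_rot: [0.685, 0.729, -0.0, -0.0]
ft_force: [-0.4, -0.2, 0.4]
grip_width: 0.0494
grip_force: 0.0
time: 15.6
position: [0.4997, -0.197, 0.1038]
tool_rot: [0.685, 0.729, -0.0, 0.0]
ft_force: [-0.5, -0.4, -0.2]
grip_width: 0.0866
grip_force: 0.0
```

View pics/s2.png

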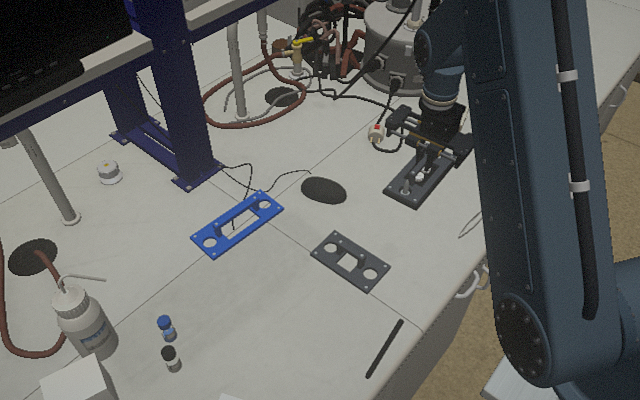

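The frame is seated on both pins and the gripper is open. I rise, back off and verify.

```bash

python3 -m crank '[[0,0,-2,0,0,0,0],[0,0,-4,0,0,0,0],[0,0,-5,0,0,0,0],[0,0,-5,0,0,0,0],[0,0,-2,0,0,0,0]]' >/dev/null
python3 -m crank '[[-5,0,0,0,0,0,0],[-5,0,0,0,0,0,0],[-5,0,0,0,0,0,0],[-5,0,0,0,0,0,0],[0,0,0,0,0,0,0]]'
python3 - <<'E'
from h import *
a=cams.camera("scene")[:,:,::-1];b=cams.camera("top")[:,:,::-1]
cv2.imwrite("pics/f.png",np.hstack([cv2.resize(a[120:230,350:490],(400,314)),cv2.resize(b[180:290,340:480],(400,314))]))
E
```

```text
time: 16.85
position: [0.5118, -0.4006, 0.2834]
tool_rot: [0.686, 0.727, -0.0, 0.001]
ft_force: [-0.1, -0.0, 0.2]
grip_width: 0.0868
grip_force: 0.0
```

View pics/f.png

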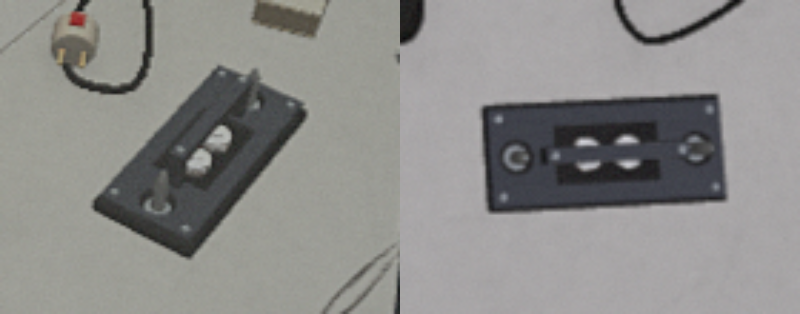

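Both views show the frame flat on the slab with both pins through its end holes, and the gripper clear.

```bash
python3 -c "
from rig import ticket;print(ticket.hand_in())"
```

```text
the job is handed in; nothing more can be done
None
```

The long frame lies flat on the base with a pin through each end hole, the short and blue frames were not touched, the gripper is clear, and the job was handed in at about 17 s of the 43 s allowed.

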